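# Stack the plates of a clock movement on its pillars

### The job

Assemble the clock movement: lower the larger centre plate over the three pillars in the holder until it lies fully home on the lower shoulders, then lower the smaller back plate over the pins above it until it lies fully home on the upper shoulders. Keep hold of each plate until it is home rather than letting it drop, then let go; leave the other things on the bench where they are.

Things in the scene. Friction and masses are not known exactly. Their poses are not given: they have to be found in the camera images.
- holder_mid (a point): Movement holder: fixed black block 200 mm (its x, -90 to +110) by 150 mm by 16 mm with aluminium corner fences 8 mm high. Point: its origin on its underside, at bench level, z up. Between the fences lies the clock's brass front plate (150 x 108 x 5 mm) with three upright steel pillars: two at the -x end, one at the +x end.
- pillar_nominal (a point): Nominal axis of the single front pillar, at bench level: 60 mm along the holder's x; the two rear ones are nominally at x -40, y +/-32 mm from the holder's origin. The front plate was laid in with play and is fixed: all pillars together are shifted up to 6 mm along each of the holder's x and y (unreported, not turned). Find the shift by touch or sight.
- pillar_steps (a point): Same axis, at the height of the lower shoulder. Each pillar is stepped: 22 mm diameter up to a lower shoulder 33 mm above the bench, then 14 mm up to an upper shoulder 69 mm above the bench, then an 8 mm pin with a slightly chamfered tip 87 mm above the bench. Rigid.
- centre_plate_grip (a point): Centre plate, the larger loose brass plate, flat on the bench. Point: centre of the steel bridge block fixed on its top (36 mm along x, 24 mm along y, 25 mm high; grip it across the 24 mm), 18.5 mm above the plate's underside, z up. Home on the lower shoulders this point is 51.5 mm above the bench. x points to the narrow tongue.
- centre_plate: The same plate, origin on its underside below the block. 6 mm thick, about 0.42 kg. Wide rear (x -60 to -20 mm, 100 mm wide) with two holes at x -40, y +/-32; waist 50 mm wide; tongue (x 40 to 80, 44 mm wide) with one hole at x 60, y 0. Holes 17 mm, for the 14 mm pillar parts. A thin 22 mm wheel, lower than the block, stands towards the tongue.
- back_plate_grip (a point): Back plate, the smaller, slimmer loose brass plate, flat on the bench. Point: centre of the steel bridge block fixed on its top (36 mm along x, 18 mm along y, 25 mm high; grip it across the 18 mm), 18.5 mm above the plate's underside, z up. Home on the upper shoulders this point is 87.5 mm above the bench. x points to the narrow tongue.
- back_plate: The same plate, origin on its underside below the block. 6 mm thick, about 0.3 kg. Rear (x -55 to -25 mm, 86 mm wide) with two holes at x -40, y +/-32; waist and tongue 30 mm wide, to x 75 mm, with one hole at x 60, y 0. Holes 10.5 mm, for the 8 mm pins.
- loupe: black eyeglass loupe, 34 mm high, 42 mm across; bystander, to be left alone; origin on its underside
- oil_bottle: amber oil bottle, 75 mm high, 40 mm across; bystander, to be left alone; origin on its underside
- screwdriver: screwdriver lying on the bench, 120 mm long; bystander, to be left alone; origin on its underside
- tweezers: steel tweezers lying on the bench, about 125 mm long, 6 mm high; bystander, to be left alone; origin on its underside
- parts_tray: grey divided parts tray, 120 x 90 x 22 mm; bystander, to be left alone; origin on its underside
- tester: green battery tester with a round dial, 120 x 70 x 53 mm; bystander, to be left alone; origin on its underside
- watch_box: white watch box with a round dial on top, 90 x 90 x 33 mm; bystander, to be left alone; origin on its underside
Not all that is in view belongs to the job. What is shaped like the centre_plate but blue or green is not meant.

How it is judged:
By the outcome, as a careful person would: the job done as asked, in the order asked, and still so for the second after the job is handed in, with the robot touching nothing.
It also fails if it takes over 72 s, if anything falls off the work surface, if the arm or the gripper's body presses on something with over 40 N, if the wrist force passes 120 N, or if a joint passes its speed limit or range.

### The arm

A 6-joint arm with a two-finger parallel gripper is mounted at the origin on the work surface. World frame = base frame: x ahead of the robot, y to its left, z up, the work surface at z = 0. Lengths are in m, angles in rad, forces in N, time in s.
With the tool pointing down it reaches from about 0.3 to 0.75 m from the base axis. Payload 8.5 kg.
Tool frame: the origin (TCP) lies midway between the tips of the shut fingers; the grasp point (between the pads) lies 19 mm behind it (arm.hold_point_z is the distance from the TCP to the grasp point, in m); z points along the fingers, y is the line along which they close (so a half turn about z gives the same grasp; the last joint's range is limited). The gripper opens to 88 mm and grips with 3 to 60 N. Pads are 18 mm wide; open, the fingers measure 123 mm over their backs; the gripper's body (75 mm by 187 mm) begins 45 mm behind the grasp point.
Start: joints at [1.1, 0.381, 1.297, -0, 1.464, -0.215], TCP at [0.139, 0.532, 0.239] pointing down, gripper open.
Joint ranges: [-3.11, 3.11], [-0.89, 2.33], [0.22, 2.48], [-1.42, 4.56], [0.17, 2.85], [-2.88, 2.88]. Speed limits (rad/s): [2.39, 2.39, 3.14, 3.14, 3.14, 3.14].

### API

Orientations are given as a 3x3 rotation matrix whose columns are the frame's x, y, z axes.
In Python, from rig import arm, camera, get_calibration, order gives the robot as it stands. The module is installed in compiled form; this text tells all that it offers.
- The arm moves only by the tool play_rows, never from a script. Its argument "deltas" is a list of rows, each an object with "offset": the shift along the tool's x, y, z in m, a list of three; "turn": the turn, a rotation vector about the tool's x, y, z in rad, a list of three; "hand": the gripper command: -1 is shut, 1 is fully open, values between are in proportion. In form: [{"offset": [tx, ty, tz], "turn": [wx, wy, wz], "hand": hand}, ...]. A call has 1 to 12 rows; each row is the pose to reach, as a shift and turn from the pose commanded when the call began, along the tool's axes at that moment; what a row does not reach only later rows make up. A row lasts 1/8 s, in which the tool goes at most 62.5 mm and 10.7 degrees, less where a joint would pass 70% of its speed; a pose out of reach is approached as far as the arm can. A call with a gripper value outside its range is refused whole. The fingers move at their own pace and stop on an object; "grip_force" is the grip in N (left out, the last holds). Time passes only in rows, so rows that repeat a pose let the fingers close. It gives the time, the measured TCP pose, the force, the opening and the grip force at its end, in the units of the state.
- arm.get_state(): the state, without advancing time (a new reading comes with each control period).
- camera(name): name is "scene" or "top" or "wrist"; returns the picture (480x640x3 uint8, red, green, blue); there is no depth.
- get_calibration(name): a dict with "fx", "fy", "cx", "cy" (pixels), "D" ([k1, k2, p1, p2, k3] as OpenCV has them; the pictures are not rectified), "pose" (4x4, takes a point from camera to world coordinates); the wrist camera has in their place "T_tool_cam" (4x4, takes a point from camera to tool coordinates, whose origin is the TCP and whose axes are the flange's). Camera axes: x right, y up, looking along -z (the intrinsics and any distortion apply to the point x, -y, -z); pixel columns grow to the right and rows downward; lengths in m; the calibration is good to about 2 mm. A picture is of the moment at which its call begins: read the wrist's pose just before it. get_calibration takes no time and is no camera call.
- order.job_done(): hands the job in; it is judged then, once.
The state is a dict: "t": time; "joint_pos": joint angles; "joint_velocities": joint speeds; "tau": joint torques, N m; "ee_pos": TCP position; "eef_rot": TCP orientation; "contact_force": force on the tool from outside, world axes, zero at the start; "wrist_torque": the same for the moment, N m; "grip_width": opening from 0.0 (shut) to 1.0 (fully open); "finger_force": force on a finger pad.
Only numpy, scipy, OpenCV 4.12 (cv2) and the standard library are available. Lean on these libraries where they do the work, as an engineer would, in place of code of your own. Each camera call takes 0.05 s, during which the arm holds its last target. There are 200 camera calls.

## Working session

There is one attempt and no reset: what is moved stays moved. The work goes in short steps, Python scripts to look and compute and a tool call to move; the robot and the scene stay as the last step left them, time stands still between calls to the robot, and variables do not carry over. Pictures are saved under pics/ and viewed, at most 10 in all, crops included, and the job is handed in when it is done.

Besides the shell and the picture viewer there is one more tool, called after "Call:" as name([rows], argument=value, ...), one row to a line, values as JSON. play_rows: Moves the arm, as the interface text tells. Its arguments: {"type":"object","properties":{"deltas":{"type":"array"},"grip_force":{"type":"number"}},"required":["deltas"]}

```bash
mkdir -p pics; cat > h.py <<'E'
import numpy as np, cv2
from rig import arm, camera, get_calibration
def calib(n, st=None):
    c=get_calibration(n); K=np.array([[c['fx'],0,c['cx']],[0,c['fy'],c['cy']],[0,0,1.]]); D=np.array(c['D'],float)
    if 'pose' in c: T=np.array(c['pose'])
    else:
        st=st or arm.get_state(); B=np.eye(4); B[:3,:3]=st['eef_rot']; B[:3,3]=st['ee_pos']; T=B@np.array(c['T_tool_cam'])
    return K,D,T
def rays(px,cal):
    K,D,T=cal; u=cv2.undistortPoints(np.array(px,float).reshape(-1,1,2),K,D)[:,0]
    d=np.c_[u[:,0],-u[:,1],-np.ones(len(u))]@T[:3,:3].T
    return T[:3,3],d
def onplane(px,cal,z):
    o,d=rays(px,cal); return o+d*((z-o[2])/d[:,2])[:,None]
def tri(obs):
    A=np.zeros((3,3));b=np.zeros(3)
    for px,cal in obs:
        o,d=rays([px],cal); d=d[0]/np.linalg.norm(d[0]); P=np.eye(3)-np.outer(d,d); A+=P;b+=P@o
    x=np.linalg.solve(A,b); 
    return x
def proj(X,cal):
    K,D,T=cal; X=np.atleast_2d(X); c=(X-T[:3,3])@T[:3,:3]; c=c*[1,-1,-1]
    return cv2.projectPoints(c.reshape(-1,1,3),np.zeros(3),np.zeros(3),K,D)[0][:,0]
def save(n,im): cv2.imwrite(f'pics/{n}.png',im[:,:,::-1])
E
python3 - <<'E'
from h import *
s=arm.get_state(); print(s['t'],s['ee_pos'],s['eef_rot'],s['contact_force'],s['grip_width'])
for n in ['top','scene','wrist']:
    im=camera(n); save(n,im); np.save(n,im); k=calib(n); print(n,k[0][0,0],k[1],k[2].round(3).tolist())
E
```

```text
0.0 [0.13903411 0.53186104 0.23816123] [[-9.67461982e-01  2.53015665e-01 -6.21279214e-04]
 [ 2.53016267e-01  9.67461218e-01 -1.24918079e-03]
 [ 2.85001238e-04 -1.36572867e-03 -9.99999027e-01]] [ 0.30735617 -0.23526757 -0.58544021] 1.0010812226084702
top 529.9316033677997 [-0.01715069  0.          0.          0.          0.        ] [[-0.006, 0.991, -0.13, 0.342], [-1.0, -0.007, -0.009, 0.01], [-0.009, 0.13, 0.991, 1.488], [0.0, 0.0, 0.0, 1.0]]
scene 526.2849702824973 [-0.03448833  0.          0.          0.          0.        ] [[0.366, -0.513, 0.777, 1.484], [0.931, 0.19, -0.312, -0.379], [0.012, 0.837, 0.547, 0.75], [0.0, 0.0, 0.0, 1.0]]
wrist 396.686312562393 [-0.04405389  0.          0.          0.          0.        ] [[0.253, -0.929, -0.27, 0.071], [0.968, 0.243, 0.07, 0.55], [-0.0, -0.279, 0.96, 0.385], [0.0, 0.0, 0.0, 1.0]]
```

View pics/top.png

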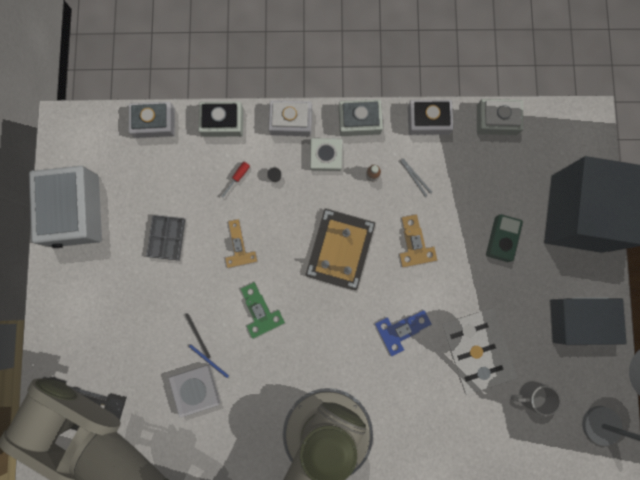

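View pics/scene.png

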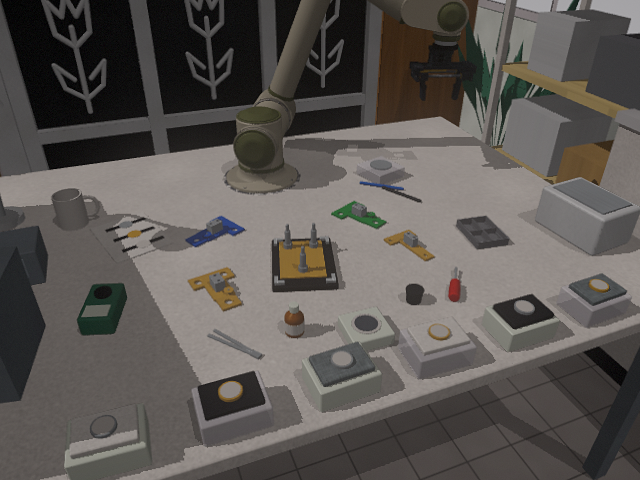

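The top view shows four similar plates: brass at (417,241), brass at (238,246), green at (262,311) and blue at (403,331). The brass one at 417 is wider with a broad rear, so it should be the centre plate. The slimmer brass one at 238 should be the back plate. The holder is at (341,249). I'll confirm this in a crop and measure.

```bash
cat > m1.py <<'E'
from h import *
im=np.load('top.npy'); cal=calib('top'); sc=np.load('scene.npy'); cs=calib('scene')
hsv=cv2.cvtColor(im,cv2.COLOR_RGB2HSV)
m=cv2.inRange(hsv,(10,110,90),(28,255,255))
n,l,s,c=cv2.connectedComponentsWithStats(m)
for i in range(1,n):
    if s[i,4]>150: print(s[i],c[i].round(1),onplane(c[i],cal,.006).round(4))
for nm,b in [('centre',(385,200,450,280)),('back',(212,210,270,280)),('holder',(295,195,385,300))]:
    x0,y0,x1,y1=b; mm=np.zeros_like(m); mm[y0:y1,x0:x1]=m[y0:y1,x0:x1]
    ys,xs=np.nonzero(mm); z={'centre':.006,'back':.006,'holder':.021}[nm]
    P=onplane(np.c_[xs,ys],cal,z)[:,:2]; r=cv2.minAreaRect((P*1000).astype(np.float32)); print(nm,r)
a=cv2.resize(im[195:295,205:455],None,fx=3.2,fy=3.2,interpolation=cv2.INTER_CUBIC)
b=cv2.resize(sc[215:315,170:450],(800,286),interpolation=cv2.INTER_CUBIC)
save('crop1',np.vstack([a[:,:800],b])[:600])
E
python3 m1.py
```

```text
[403 216  18  19 197] [411.7 226.1] [[ 0.5681 -0.2398  0.006 ]]
[ 316  220   50   60 1641] [341.7 248.9] [[ 0.5046 -0.0411  0.006 ]]
[401 247  35  19 338] [417.6 256.1] [[ 0.4829 -0.2539  0.006 ]]
[227 252  29  15 212] [240.8 258.5] [[0.4792 0.2427 0.006 ]]
centre ((530.09814453125, -244.83612060546875), (132.82972717285156, 94.30207824707031), 11.486440658569336)
back ((526.2344360351562, 251.9288787841797), (123.3745346069336, 78.15357971191406), 11.590296745300293)
holder ((500.3922424316406, -38.1937255859375), (106.58893585205078, 148.0564422607422), 73.80123138427734)
```

View pics/crop1.png

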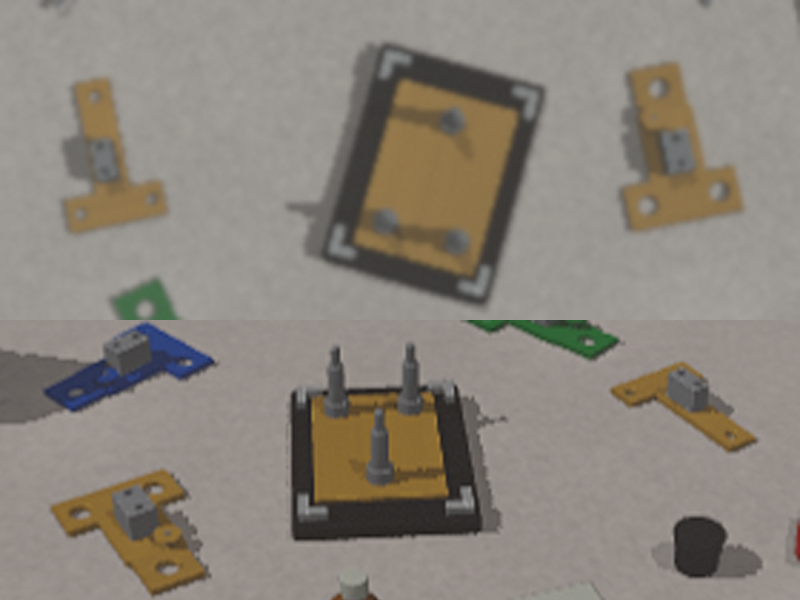

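The crop confirms it: the right-hand plate has 17 mm holes, a wheel and a 44 mm tongue, so it is the centre plate. The left-hand plate is slim with small holes, so it is the back plate. Next I look at the holder from the wrist camera on the way over.

```bash
cat > go.py <<'E'
import sys
from h import *
from scipy.spatial.transform import Rotation as Ro
# usage: go.py x y z yawdeg [..more]
def go(x,y,z,yaw):
    s=arm.get_state(); R=np.array(s['eef_rot']); t=np.radians(yaw); c,n=np.cos(t),np.sin(t)
    Rt=np.array([[-c,-n,0],[-n,c,0],[0,0,-1]])
    return (R.T@(np.array([x,y,z])-s['ee_pos'])).round(4).tolist(), Ro.from_matrix(R.T@Rt).as_rotvec().round(4).tolist()
if __name__=='__main__':
    a=list(map(float,sys.argv[1:]))
    for i in range(0,len(a),4): print(go(*a[i:i+4]))
E
python3 go.py 0.47 -0.03 0.30 -16 0.47 -0.10 0.30 -16
```

```text
([-0.4623, -0.46, -0.0613], [-0.0011, -0.0002, 0.0235])
([-0.48, -0.5277, -0.0613], [-0.0011, -0.0002, 0.0235])
```

Call:
play_rows([
  {"offset":[-0.462,-0.46,-0.061],"turn":[-0.0011,0,0.0235],"hand":1},
  {"offset":[-0.462,-0.46,-0.061],"turn":[-0.0011,0,0.0235],"hand":1},
  {"offset":[-0.462,-0.46,-0.061],"turn":[-0.0011,0,0.0235],"hand":1},
  {"offset":[-0.462,-0.46,-0.061],"turn":[-0.0011,0,0.0235],"hand":1},
  {"offset":[-0.462,-0.46,-0.061],"turn":[-0.0011,0,0.0235],"hand":1},
  {"offset":[-0.462,-0.46,-0.061],"turn":[-0.0011,0,0.0235],"hand":1},
  {"offset":[-0.462,-0.46,-0.061],"turn":[-0.0011,0,0.0235],"hand":1},
  {"offset":[-0.462,-0.46,-0.061],"turn":[-0.0011,0,0.0235],"hand":1},
  {"offset":[-0.462,-0.46,-0.061],"turn":[-0.0011,0,0.0235],"hand":1},
  {"offset":[-0.462,-0.46,-0.061],"turn":[-0.0011,0,0.0235],"hand":1},
  {"offset":[-0.462,-0.46,-0.061],"turn":[-0.0011,0,0.0235],"hand":1},
  {"offset":[-0.462,-0.46,-0.061],"turn":[-0.0011,0,0.0235],"hand":1},
])

```text
t: 1.65
ee_pos: [0.4702, -0.0312, 0.2992]
eef_rot: [[-0.961, 0.278, -0.001], [0.278, 0.961, 0.001], [0.001, 0.001, -1.0]]
contact_force: [0.8, 0.5, -0.6]
grip_width: 1.003
finger_force: 0.0
```

```bash
python3 - <<'E'
from h import *
import pickle
s=arm.get_state(); im=camera('wrist'); save('w1',im); np.save('w1',im); pickle.dump(calib('wrist',s),open('w1.pkl','wb'))
print(s['t'],s['ee_pos'],s['eef_rot'][:,1] if hasattr(s['eef_rot'],'shape') else s['eef_rot'],s['joint_velocities'])
E
python3 go.py 0.47 -0.03 0.30 -16  0.47 -0.11 0.30 -16
```

```text
1.65 [ 0.47022627 -0.031209    0.2991767 ] [0.27825812 0.96050569 0.00110854] [ 0.04959482 -0.03233952  0.04214513  0.00797     0.0016889   0.02158378]
([-0.0004, 0.0001, -0.0007], [0.0014, -0.0012, -0.0013])
([-0.0226, -0.0768, -0.0008], [0.0014, -0.0012, -0.0013])
```

View pics/w1.png

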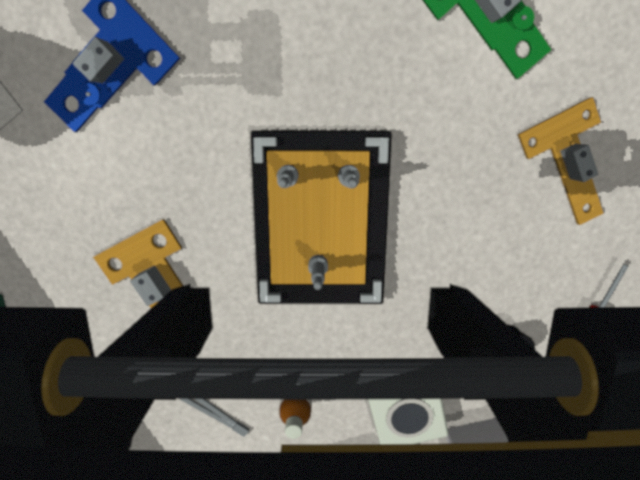

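The wrist view shows the holder with pillars near (288,176), (350,176) and (318,272), the centre plate at (150,270) and the back plate at (575,165). I'll take a second, closer view to triangulate the pins.

```bash
python3 go.py 0.43 -0.03 0.20 -16  0.45 -0.24 0.22 11.5
```

```text
([0.0379, -0.0111, 0.0993], [0.0014, -0.0012, -0.0013])
([-0.0395, -0.2073, 0.079], [0.0016, -0.0009, -0.4813])
```

Call:
play_rows([
  {"offset":[0.038,-0.011,0.1],"turn":[0.001,-0.001,-0.001],"hand":1},
  {"offset":[0.038,-0.011,0.1],"turn":[0.001,-0.001,-0.001],"hand":1},
  {"offset":[0.038,-0.011,0.1],"turn":[0.001,-0.001,-0.001],"hand":1},
  {"offset":[0.038,-0.011,0.1],"turn":[0.001,-0.001,-0.001],"hand":1},
])

```text
t: 2.2
ee_pos: [0.4314, -0.0296, 0.2016]
eef_rot: [[-0.962, 0.274, 0.004], [0.274, 0.962, -0.001], [-0.004, -0.0, -1.0]]
contact_force: [0.4, 0.1, 0.0]
grip_width: 1.002
finger_force: 0.0
```

```bash
cat > snap.py <<'E'
import sys,pickle
from h import *
n=sys.argv[1]; s=arm.get_state(); im=camera('wrist'); save(n,im); np.save(n,im); pickle.dump(calib('wrist',s),open(n+'.pkl','wb')); print(s['t'],s['ee_pos'],abs(np.array(s['joint_velocities'])).max(), s['contact_force'])
E
python3 snap.py w2
python3 go.py 0.45 -0.24 0.22 11.5
python3 - <<'E'
from h import *
import pickle
a=np.load('w1.npy');b=np.load('w2.npy');ca,cb=[pickle.load(open(f'w{i}.pkl','rb')) for i in (1,2)]
top=onplane([[288,182],[350,182],[318,285]],ca,.087); print(top,proj(top,cb))
save('crop2',np.hstack([cv2.resize(a[150:300,255:385],None,fx=3,fy=3,interpolation=cv2.INTER_CUBIC)[:450],cv2.resize(b[130:380,210:430],(396,450),interpolation=cv2.INTER_CUBIC)]))
E
```

```text
2.2 [ 0.43139752 -0.02956234  0.2015683 ] 0.018567615037118162 [0.38114859 0.14006658 0.02670619]
([-0.0754, -0.1972, -0.018], [-0.0013, 0.0047, -0.4782])
[[ 0.44337317 -0.05204581  0.087     ]
 [ 0.45900954  0.00189832  0.087     ]
 [ 0.54748164 -0.0540118   0.087     ]] [[292.06085443 255.15394017]
 [372.84029338 255.49309488]
 [329.2829187  378.74126469]]
```

View pics/crop2.png

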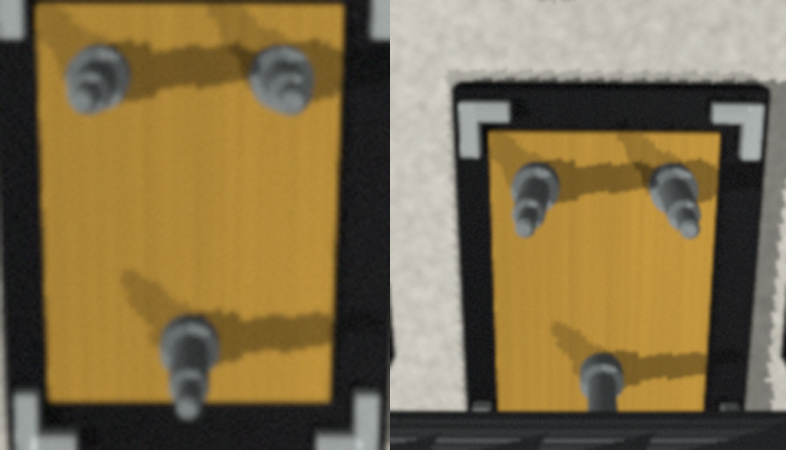

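Pin tips: in w1 A(282.7,184), B(352.3,183.3) and C(317.7,286); in w2 A(285,257.2) and B(376.7,257.2), with C hidden.

```bash
python3 - <<'E'
from h import *
import pickle
ca,cb=[pickle.load(open(f'w{i}.pkl','rb')) for i in (1,2)]
for p,q in [((282.7,184),(285,257.2)),((352.3,183.3),(376.7,257.2))]: print(tri([(p,ca),(q,cb)]))
P=onplane([[282.7,184],[352.3,183.3],[317.7,286]],ca,.0865); print(P); Q=onplane([[285,257.2],[376.7,257.2]],cb,.0865); print(Q)
def fit(P):
    L=np.array([[-40,-32],[-40,32],[60,0]])/1000
    a=L-L.mean(0); b=P[:,:2]-P[:,:2].mean(0); th=np.arctan2((a[:,0]*b[:,1]-a[:,1]*b[:,0]).sum(),(a*b).sum())
    R=np.array([[np.cos(th),-np.sin(th)],[np.sin(th),np.cos(th)]]); return np.degrees(th),P[:,:2].mean(0)-R@L.mean(0), (b-a@R.T)
print(fit(P)); 
# order check: A is -y? 
s,cs=np.load('scene.npy'),calib('scene'); t=np.load('top.npy')
E
```

```text
[ 0.44391699 -0.05743105  0.0855778 ]
[0.46051364 0.00383637 0.08824301]
[[ 0.44382194 -0.05726976  0.0865    ]
 [ 0.4608111   0.00361896  0.0865    ]
 [ 0.54861548 -0.05464781  0.0865    ]]
[[ 0.44362068 -0.05730577  0.0865    ]
 [ 0.46115868  0.00421722  0.0865    ]]
(np.float64(-15.992973152851183), array([ 0.49082481, -0.03793633]), array([[ 0.00026557,  0.00040725],
       [-0.00037851, -0.00022694],
       [ 0.00011294, -0.00018031]]))
```

Call:
play_rows([
  {"offset":[-0.0125,-0.033,-0.0195],"turn":[0,0.003,-0.16],"hand":1},
  {"offset":[-0.025,-0.066,-0.0195],"turn":[0,0.004,-0.32],"hand":1},
  {"offset":[-0.05,-0.13,-0.0195],"turn":[-0.001,0.0045,-0.478],"hand":1},
  {"offset":[-0.075,-0.197,-0.0195],"turn":[-0.001,0.0045,-0.478],"hand":1},
  {"offset":[-0.075,-0.197,-0.0195],"turn":[-0.001,0.0045,-0.478],"hand":1},
  {"offset":[-0.075,-0.197,-0.0195],"turn":[-0.001,0.0045,-0.478],"hand":1},
  {"offset":[-0.075,-0.197,-0.0195],"turn":[-0.001,0.0045,-0.478],"hand":1},
])

```text
t: 3.12
ee_pos: [0.4484, -0.2384, 0.2199]
eef_rot: [[-0.98, -0.2, -0.003], [-0.2, 0.98, 0.001], [0.003, 0.001, -1.0]]
contact_force: [-0.6, 1.0, -0.3]
grip_width: 1.002
finger_force: 0.0
```

```bash
python3 snap.py w3
```

```text
3.125 [ 0.44842119 -0.23843485  0.21987185] 0.00583145407303925 [-0.61546929  0.97424265 -0.34428519]
```

View pics/w3.png

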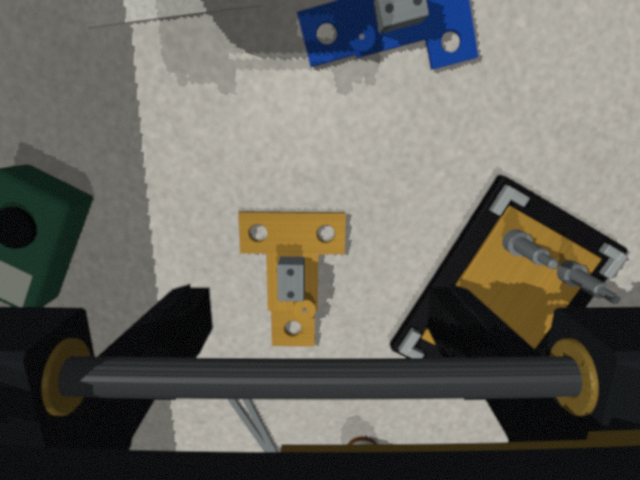

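w3 shows the centre plate with holes at (258,233), (326,233) and (292,327), and the block at (291,280). The jaws are already aligned in yaw. The pillar fit has residuals under 0.5 mm. I'll measure the plate pose.

```bash
cat > plate.py <<'E'
import sys,pickle
from h import *
def fit(P,L):
    a=L-L.mean(0); b=P[:,:2]-P[:,:2].mean(0); th=np.arctan2((a[:,0]*b[:,1]-a[:,1]*b[:,0]).sum(),(a*b).sum())
    R=np.array([[np.cos(th),-np.sin(th)],[np.sin(th),np.cos(th)]]); return np.degrees(th),P[:,:2].mean(0)-R@L.mean(0), np.linalg.norm(b-a@R.T,axis=1)
def brass(im): return cv2.inRange(cv2.cvtColor(im,cv2.COLOR_RGB2HSV),(10,110,60),(28,255,255))
def holes(n,guess,rmax=14,z=.006):
    im=np.load(n+'.npy'); cal=pickle.load(open(n+'.pkl','rb')); m=brass(im); out=[]
    for u,v in guess:
        k,l,s,c=cv2.connectedComponentsWithStats(255-m[v-rmax:v+rmax,u-rmax:u+rmax],connectivity=4)
        i=l[rmax,rmax]; out.append(c[i]+[u-rmax,v-rmax]); print('hole',out[-1].round(2),s[i])
    return np.array(out),cal
def steel(n,box):
    x0,y0,x1,y1=box; im=np.load(n+'.npy')[y0:y1,x0:x1]; h=cv2.cvtColor(im,cv2.COLOR_RGB2HSV)
    m=cv2.inRange(h,(0,0,95),(180,60,190)); k,l,s,c=cv2.connectedComponentsWithStats(m); i=1+np.argmax(s[1:,4]); ys,xs=np.nonzero(l==i)
    r=cv2.minAreaRect(np.c_[xs,ys].astype(np.float32)); print('block',s[i],r); return np.array(r[0])+[x0,y0]
E
python3 - <<'E'
from plate import *
L=np.array([[-40,-32],[-40,32],[60,0]])/1000
p,cal=holes('w3',[(258,233),(326,233),(292,327)])
for z in (.006,.003): P=onplane(p,cal,z); print(z,fit(P,L))
b=steel('w3',(272,255,312,303)); print(onplane([b],cal,.031))
im=np.load('w3.npy'); print(im[280,270:312].tolist()[::3], im[255:305:3,284].tolist())
E
```

```text
hole [258.3 232.1] [  6   5  18  17 239]
hole [325.67 232.74] [  5   6  18  17 238]
hole [292.84 327.16] [  7   8  17  14 178]
0.006 (np.float64(10.90858954397889), array([ 0.51981321, -0.25017642]), array([0.00028789, 0.00027249, 0.00029323]))
0.003 (np.float64(10.908589543978882), array([ 0.52092631, -0.25016693]), array([0.0001217 , 0.00014205, 0.00025887]))
block [  5   8  27  38 839] ((17.89714813232422, 26.50302505493164), (37.68958282470703, 25.16558837890625), 88.31531524658203)
[[ 0.51956664 -0.25084207  0.031     ]]
[[164, 126, 51], [167, 130, 54], [159, 128, 66], [124, 127, 125], [122, 127, 128], [120, 126, 127], [121, 128, 128], [122, 127, 127], [124, 129, 129], [120, 126, 127], [121, 129, 130], [89, 91, 89], [114, 88, 38], [116, 88, 37]] [[118, 95, 47], [64, 66, 65], [64, 65, 66], [90, 94, 94], [120, 126, 126], [117, 123, 124], [117, 123, 123], [120, 127, 127], [119, 125, 124], [120, 126, 127], [121, 126, 126], [120, 127, 126], [123, 128, 127], [122, 127, 127], [121, 127, 127], [133, 125, 109], [171, 134, 55]]
```

```bash
python3 - <<'E'
from plate import *
c=calib('top'); w=pickle.load(open('w3.pkl','rb')); np.save('top.npy',np.load('top.npy'))
q=steel('top',(403,228,428,256)); print(q, tri([(q,c),((289.9,281.5),w)]))
E
python3 go.py 0.520 -0.2505 0.06 11  0.520 -0.2505 0.0105 11
```

```text
block [  8   7  11  15 110] ((13.46153736114502, 13.807692527770996), (13.532012939453125, 8.43299388885498), 78.69007110595703)
[416.46153736 241.80769253] [ 0.52183414 -0.24974114  0.02371984]
([-0.0682, -0.0264, 0.1596], [0.0014, -0.0028, 0.0094])
([-0.0683, -0.0265, 0.2091], [0.0014, -0.0028, 0.0094])
```

Call:
play_rows([
  {"offset":[-0.068,-0.0265,0.06],"turn":[0.0014,-0.0028,0.0094],"hand":0},
  {"offset":[-0.068,-0.0265,0.16],"turn":[0.0014,-0.0028,0.0094],"hand":0},
  {"offset":[-0.068,-0.0265,0.17],"turn":[0.0014,-0.0028,0.0094],"hand":0},
  {"offset":[-0.068,-0.0265,0.19],"turn":[0.0014,-0.0028,0.0094],"hand":0},
  {"offset":[-0.068,-0.0265,0.205],"turn":[0.0014,-0.0028,0.0094],"hand":0},
  {"offset":[-0.068,-0.0265,0.2085],"turn":[0.0014,-0.0028,0.0094],"hand":0},
  {"offset":[-0.068,-0.0265,0.2085],"turn":[0.0014,-0.0028,0.0094],"hand":0},
])

```text
t: 4.05
ee_pos: [0.5198, -0.2522, 0.0117]
eef_rot: [[-0.982, -0.189, 0.001], [-0.189, 0.982, -0.001], [-0.001, -0.001, -1.0]]
contact_force: [0.2, 0.0, 0.5]
grip_width: 0.5
finger_force: 0.0
```

Call:
play_rows([
  {"offset":[0,0,0],"turn":[0,0,0],"hand":-0.5},
  {"offset":[0,0,0],"turn":[0,0,0],"hand":-1},
  {"offset":[0,0,0],"turn":[0,0,0],"hand":-1},
  {"offset":[0,0,0],"turn":[0,0,0],"hand":-1},
  {"offset":[0,0,0],"turn":[0,0,0],"hand":-1},
], grip_force=45)

```text
t: 4.68
ee_pos: [0.5195, -0.252, 0.0112]
eef_rot: [[-0.982, -0.189, 0.0], [-0.189, 0.982, 0.0], [-0.0, 0.0, -1.0]]
contact_force: [-0.1, 3.2, 6.7]
grip_width: 0.267
finger_force: 45.0
```

```bash
python3 - <<'E'
from h import *
s=arm.get_state(); print({k:np.round(s[k],4) for k in ('t','ee_pos','eef_rot','contact_force','wrist_torque','grip_width','finger_force')})
E
python3 go.py 0.52 -0.2505 0.20 11 0.4908 -0.0379 0.17 -16
```

```text
{'t': np.float64(4.675), 'ee_pos': array([ 0.5195, -0.252 ,  0.0112]), 'eef_rot': array([[-0.9819, -0.1891,  0.    ],
       [-0.1891,  0.9819,  0.    ],
       [-0.    ,  0.    , -1.    ]]), 'contact_force': array([-0.0946,  3.1891,  6.708 ]), 'wrist_torque': array([0.4802, 0.232 , 0.0114]), 'grip_width': np.float64(0.2671), 'finger_force': np.float64(44.9998)}
([-0.0008, 0.0014, -0.1888], [0.0, 0.0, -0.0017])
([-0.0124, 0.2157, -0.1588], [0.0, 0.0, 0.4695])
```

Call:
play_rows([
  {"offset":[0,0,-0.03],"turn":[0,0,0],"hand":-1},
  {"offset":[0,0,-0.08],"turn":[0,0,0],"hand":-1},
  {"offset":[0,0,-0.13],"turn":[0,0,0],"hand":-1},
  {"offset":[-0.004,0.05,-0.159],"turn":[0,0,0.15],"hand":-1},
  {"offset":[-0.008,0.1,-0.159],"turn":[0,0,0.3],"hand":-1},
  {"offset":[-0.0124,0.15,-0.159],"turn":[0,0,0.43],"hand":-1},
  {"offset":[-0.0124,0.195,-0.159],"turn":[0,0,0.4695],"hand":-1},
  {"offset":[-0.0124,0.2157,-0.159],"turn":[0,0,0.4695],"hand":-1},
  {"offset":[-0.0124,0.2157,-0.159],"turn":[0,0,0.4695],"hand":-1},
  {"offset":[-0.0124,0.2157,-0.159],"turn":[0,0,0.4695],"hand":-1},
])

```text
t: 5.92
ee_pos: [0.4912, -0.039, 0.1694]
eef_rot: [[-0.961, 0.276, -0.0], [0.276, 0.961, -0.0], [0.0, -0.0, -1.0]]
contact_force: [1.0, -0.8, -5.8]
grip_width: 0.265
finger_force: 45.0
```

```bash
python3 snap.py w4; python3 go.py 0.4908 -0.0379 0.17 -16
```

```text
5.925 [ 0.49120102 -0.0390427   0.16943206] 0.008170316575163393 [ 0.96615025 -0.79222868 -5.80848355]
([0.0007, 0.0011, -0.0006], [-0.0003, -0.0003, -0.0009])
```

View pics/w4.png

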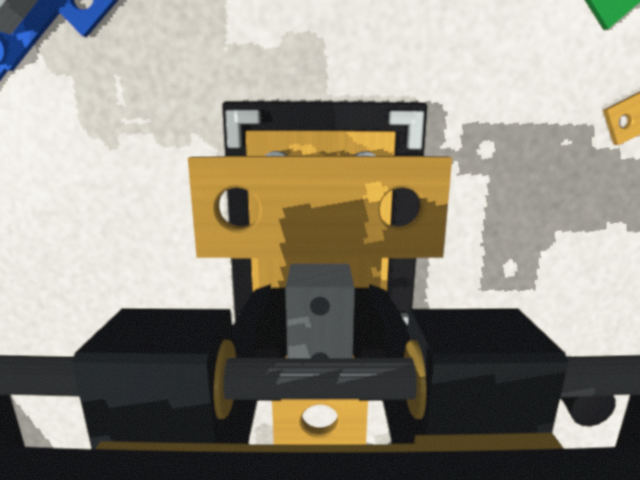

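w4 shows the plate held above the holder. The rear holes are near (238,207) and (400,207), the tongue hole is at (319,418), and the rear corners are at (189,157), (452,157), (196,257) and (444,257). I'll fit its pose in the tool frame.

```bash
python3 - <<'E'
from plate import *
n='w4'; im=np.load(n+'.npy'); cal=pickle.load(open(n+'.pkl','rb'))
h=cv2.cvtColor(im,cv2.COLOR_RGB2HSV); m=cv2.inRange(h,(10,100,40),(30,255,255))
# row extents of plate body & columns
for v in (165,180,195,220,235,250):
    r=np.nonzero(m[v,150:480])[0]+150; print(v,r.min(),r.max())
for u in (200,205,210,430,435): 
    r=np.nonzero(m[100:300,u])[0]+100; print('c',u,r.min(),r.max())
r=np.nonzero(m[425,240:400])[0]+240; print('tongue',r.min(),r.max())
s=arm.get_state(); R=np.array(s['eef_rot']); t=np.array(s['ee_pos'])
z=t[2]-.0112+.006
L=np.array([[-40,-32],[-40,32],[60,0]])/1000
C=np.array([[-60,-50],[-60,50],[-20,-50],[-20,50]])/1000
p=np.array([[238.5,207],[400,207],[319.2,418]]); c=np.array([[189,157],[452,157],[196.3,257.5],[444,257.5]],float)
for q,l in ((p,L),(c,C),(np.r_[p,c],np.r_[L,C])):
    print(fit(onplane(q,cal,z),l))
E
```

```text
165 189 450
180 190 449
195 191 447
220 194 445
235 195 443
250 196 442
c 200 157 256
c 205 157 256
c 210 157 256
c 430 157 256
c 435 157 256
tongue 273 366
(np.float64(-16.03345758164389), array([ 0.49162655, -0.03863796]), array([0.00048208, 0.00047169, 0.00028856]))
(np.float64(-16.038920918537222), array([ 0.49261292, -0.03847606]), array([0.0002442 , 0.00018295, 0.00038322, 0.0002826 ]))
(np.float64(-16.10021351215828), array([ 0.4921825 , -0.03857214]), array([0.00037931, 0.00082822, 0.00081891, 0.00052977, 0.00021217,
       0.00057892, 0.00062063]))
```

```bash
python3 go.py 0.4900 -0.0383 0.106 -16
```

```text
([0.0013, 0.0005, 0.0634], [-0.0003, -0.0003, -0.0009])
```

Call:
play_rows([
  {"offset":[0.0013,0.0004,0.03],"turn":[0,0,0],"hand":-1},
  {"offset":[0.0013,0.0004,0.055],"turn":[0,0,0],"hand":-1},
  {"offset":[0.0013,0.0004,0.063],"turn":[0,0,0],"hand":-1},
  {"offset":[0.0013,0.0004,0.063],"turn":[0,0,0],"hand":-1},
])

```text
t: 6.48
ee_pos: [0.4899, -0.0379, 0.1066]
eef_rot: [[-0.961, 0.276, -0.001], [0.276, 0.961, 0.0], [0.001, -0.0, -1.0]]
contact_force: [-0.2, -0.2, -4.7]
grip_width: 0.271
finger_force: 45.0
```

```bash
python3 snap.py w5; python3 - <<'E'
from h import *
b=np.load('w5.npy')
save('crop3',np.vstack([cv2.resize(b[150:270,180:460],(784,336),interpolation=cv2.INTER_CUBIC),cv2.resize(b[350:440,180:460],(784,252),interpolation=cv2.INTER_CUBIC)]))
E
```

```text
6.475 [ 0.48990186 -0.03786519  0.10662946] 0.020698211916284046 [-0.18407692 -0.16809773 -4.65471343]
```

View pics/crop3.png

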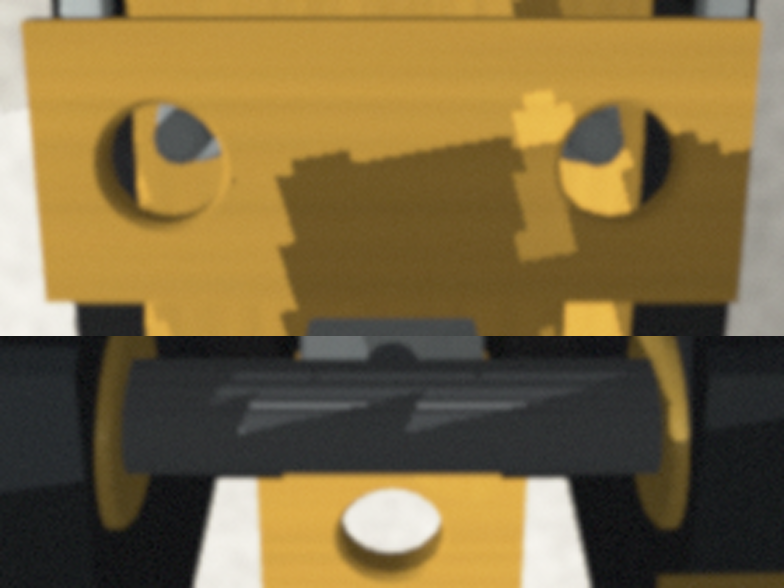

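```bash
python3 - <<'E'
from plate import *
n='w5'; cal=pickle.load(open(n+'.pkl','rb'))
pins=onplane([[244.6,197.9],[393.2,197.9]],cal,.0868); h=onplane([[238.4,207.5],[399.8,206.8],[319.2,418]],cal,.1066-.0112+.006)
c=onplane([[188.5,156.5],[452,156.5],[196.5,257.2],[444,257.2]],cal,.1066-.0112+.006)
print(pins,h); L=np.array([[-40,-32],[-40,32],[60,0]])/1000; C=np.array([[-60,-50],[-60,50],[-20,-50],[-20,50]])/1000
print(fit(h,L),fit(c,C)); a=np.radians(-16); R=np.array([[np.cos(a),-np.sin(a)],[np.sin(a),np.cos(a)]])
print('origin from pins',pins[:,:2].mean(0)-R@[-.04,0], np.linalg.norm(pins[1]-pins[0]),'sep holes',np.linalg.norm(h[1]-h[0]))
E
```

```text
[[ 0.44236532 -0.05670283  0.0868    ]
 [ 0.45983618  0.00406485  0.0868    ]] [[ 0.44349307 -0.05686497  0.1014    ]
 [ 0.46065501  0.00383273  0.1014    ]
 [ 0.54770898 -0.05397534  0.1014    ]]
(np.float64(-15.96595519114), array([ 0.49036186, -0.03750297]), array([0.00055959, 0.00043566, 0.00033986])) (np.float64(-16.034733523554547), array([ 0.4911674, -0.037261 ]), array([0.00014834, 0.00016643, 0.00029087, 0.0003227 ]))
origin from pins [ 0.48955121 -0.03734449] 0.06322927413536784 sep holes 0.0630772757989922
```

Both rear pins are inside their holes, and the plate sits about 1 mm too far towards +x. I'll correct that and lower with force checks.

Call:
play_rows([
  {"offset":[0.001,0,0],"turn":[0,0,0],"hand":-1},
  {"offset":[0.001,0,0.01],"turn":[0,0,0],"hand":-1},
  {"offset":[0.001,0,0.018],"turn":[0,0,0],"hand":-1},
  {"offset":[0.001,0,0.022],"turn":[0,0,0],"hand":-1},
  {"offset":[0.001,0,0.0255],"turn":[0,0,0],"hand":-1},
  {"offset":[0.001,0,0.028],"turn":[0,0,0],"hand":-1},
  {"offset":[0.001,0,0.03],"turn":[0,0,0],"hand":-1},
])

```text
t: 7.4
ee_pos: [0.4887, -0.037, 0.0765]
eef_rot: [[-0.961, 0.276, -0.0], [0.276, 0.961, 0.0], [0.0, 0.0, -1.0]]
contact_force: [-0.4, 0.7, -5.4]
grip_width: 0.27
finger_force: 45.0
```

Underside is 4 mm past the upper shoulders with no contact, so I continue.

Call:
play_rows([
  {"offset":[0,0,0.006],"turn":[0,0,0],"hand":-1},
  {"offset":[0,0,0.012],"turn":[0,0,0],"hand":-1},
  {"offset":[0,0,0.018],"turn":[0,0,0],"hand":-1},
  {"offset":[0,0,0.024],"turn":[0,0,0],"hand":-1},
  {"offset":[0,0,0.028],"turn":[0,0,0],"hand":-1},
  {"offset":[0,0,0.03],"turn":[0,0,0],"hand":-1},
])

```text
t: 8.15
ee_pos: [0.4886, -0.0369, 0.0463]
eef_rot: [[-0.961, 0.276, -0.001], [0.276, 0.961, 0.0], [0.001, 0.0, -1.0]]
contact_force: [0.3, -1.1, -4.3]
grip_width: 0.267
finger_force: 45.0
```

Call:
play_rows([
  {"offset":[0,0,0.001],"turn":[0,0,0],"hand":-1},
  {"offset":[0,0,0.002],"turn":[0,0,0],"hand":-1},
  {"offset":[0,0,0.003],"turn":[0,0,0],"hand":-1},
  {"offset":[0,0,0.003],"turn":[0,0,0],"hand":-1},
])

```text
t: 8.65
ee_pos: [0.4888, -0.037, 0.0442]
eef_rot: [[-0.961, 0.276, 0.0], [0.276, 0.961, -0.0], [-0.0, -0.0, -1.0]]
contact_force: [-2.6, 0.2, 3.7]
grip_width: 0.265
finger_force: 45.0
```

Call:
play_rows([
  {"offset":[0,0,0.001],"turn":[0,0,0],"hand":-1},
  {"offset":[0,0,0.001],"turn":[0,0,0],"hand":-1},
])

```text
t: 8.9
ee_pos: [0.4888, -0.037, 0.0441]
eef_rot: [[-0.961, 0.275, 0.001], [0.275, 0.961, -0.0], [-0.001, -0.0, -1.0]]
contact_force: [-6.3, 1.9, 16.8]
grip_width: 0.272
finger_force: 45.0
```

The plate is on the shoulders: z is at the expected 44.2 mm and pressing gives a firm reaction. I'll unload, release, rise and look again on the way.

Call:
play_rows([
  {"offset":[0,0,-0.0015],"turn":[0,0,0],"hand":-1},
  {"offset":[0,0,-0.0015],"turn":[0,0,0],"hand":-0.2},
  {"offset":[0,0,-0.0015],"turn":[0,0,0],"hand":0},
  {"offset":[0,0,-0.0015],"turn":[0,0,0],"hand":0},
  {"offset":[0,0,-0.03],"turn":[0,0,0],"hand":0},
  {"offset":[0,0,-0.08],"turn":[0,0,0],"hand":0.2},
  {"offset":[0.02,0,-0.13],"turn":[0,0,0],"hand":1},
  {"offset":[0.045,0,-0.19],"turn":[0,0,0],"hand":1},
  {"offset":[0.05,0,-0.23],"turn":[0,0,0],"hand":1},
  {"offset":[0.05,0,-0.23],"turn":[0,0,0],"hand":1},
  {"offset":[0.05,0,-0.23],"turn":[0,0,0],"hand":1},
])

```text
t: 10.28
ee_pos: [0.4404, -0.0232, 0.2717]
eef_rot: [[-0.961, 0.276, -0.002], [0.276, 0.961, 0.001], [0.002, 0.0, -1.0]]
contact_force: [0.2, 0.3, -0.9]
grip_width: 0.998
finger_force: 0.0
```

```bash
python3 snap.py w6; python3 go.py 0.445 0.248 0.22 11.5; python3 - <<'E'
from h import *
b=np.load('w6.npy'); save('crop4',cv2.resize(b[120:370,200:440],(576,600),interpolation=cv2.INTER_CUBIC))
E
```

```text
10.275 [ 0.44042903 -0.02316838  0.27170441] 0.019281414306834506 [ 0.1994085   0.26619726 -0.91255341]
([0.0702, 0.2619, 0.0516], [0.0008, -0.0027, -0.4799])
```

View pics/crop4.png

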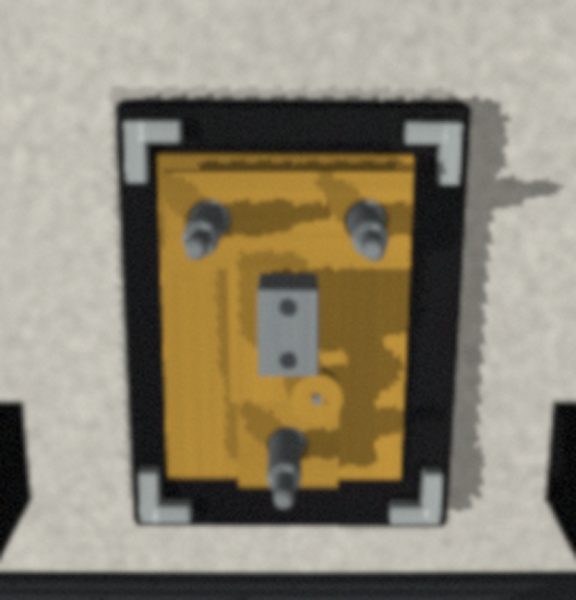

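The centre plate is seated level over all three pillars. Pin tips are at (282.1,222.9), (355.4,222.9) and (318.3,327.5). Next is the back plate.

Call:
play_rows([
  {"offset":[0.035,0.055,0],"turn":[0,0,-0.17],"hand":1},
  {"offset":[0.07,0.11,0.02],"turn":[0,0,-0.34],"hand":1},
  {"offset":[0.07,0.16,0.0515],"turn":[0,-0.0027,-0.48],"hand":1},
  {"offset":[0.07,0.22,0.0515],"turn":[0,-0.0027,-0.48],"hand":1},
  {"offset":[0.07,0.262,0.0515],"turn":[0,-0.0027,-0.48],"hand":1},
  {"offset":[0.07,0.262,0.0515],"turn":[0,-0.0027,-0.48],"hand":1},
  {"offset":[0.07,0.262,0.0515],"turn":[0,-0.0027,-0.48],"hand":1},
])

```text
t: 11.2
ee_pos: [0.4452, 0.2474, 0.22]
eef_rot: [[-0.98, -0.2, -0.0], [-0.2, 0.98, -0.001], [0.0, -0.001, -1.0]]
contact_force: [0.6, 0.2, 0.5]
grip_width: 0.997
finger_force: 0.0
```

```bash
python3 snap.py w7; python3 - <<'E'
from plate import *
L=np.array([[-40,-32],[-40,32],[60,0]])/1000
print(fit(onplane([[282.1,222.9],[355.4,222.9],[318.3,327.5]],pickle.load(open('w6.pkl','rb')),.0865),L))
cal=pickle.load(open('w7.pkl','rb')); m=brass(np.load('w7.npy')); k,l,s,c=cv2.connectedComponentsWithStats(m)
for i in range(1,k):
    if s[i,4]>400: print(s[i],c[i])
a=np.radians(11.5); R=np.array([[np.cos(a),-np.sin(a)],[np.sin(a),np.cos(a)]]); G=np.c_[L@R.T+[.5164,.25],np.full(3,.006)]
g=proj(G,cal); print(g)
p,_=holes('w7',[tuple(int(v) for v in q.round()) for q in g],10)
for z in (.006,.003): print(fit(onplane(p,cal,z),L))
c=proj([.5164,.25,.031],cal)[0]; x,y=map(int,c); b=steel('w7',(x-24,y-30,x+24,y+30)); print(b,onplane([b],cal,.031))
ct=calib('top'); q=proj([.5164,.25,.031],ct)[0]; x,y=map(int,q); q=steel('top',(x-10,y-13,x+11,y+14)); print(tri([(q,ct),(b,cal)]))
E
```

```text
11.2 [0.44517833 0.2474126  0.22001673] 0.020130371530183228 [0.6482737  0.15877009 0.4808396 ]
(np.float64(-16.20365175750396), array([ 0.4899276 , -0.03738582]), array([0.00045035, 0.00046978, 0.00035184]))
[   0  117   79  179 8403] [ 29.77258122 204.05152922]
[ 260  219   92  124 4454] [306.40143691 261.53547373]
[ 551  339   48   76 1733] [579.57587998 376.83208309]
[[273.14411224 234.42163559]
 [340.88369011 234.4444925 ]
 [307.8674362  329.11844295]]
hole [271.98 234.16] [ 4  6 11 10 86]
hole [339.21 233.76] [ 3  5 11 10 84]
hole [307.14 328.22] [ 5  6  9  8 59]
(np.float64(11.855090207091177), array([0.51598361, 0.24879485]), array([0.0003167 , 0.00029844, 0.00037302]))
(np.float64(11.855090207091193), array([0.51709547, 0.24891036]), array([8.01337930e-05, 1.02496919e-04, 1.78498535e-04]))
block [ 14  13  20  35 580] ((23.5, 30.0), (19.0, 34.0), 0.0)
[305.5 284. ] [[0.5165555  0.24906041 0.031     ]]
block [  0   0  16  26 276] ((7.5, 12.5), (25.0, 15.0), 90.0)
[0.51597451 0.2534497  0.03808878]
```

```bash
python3 go.py 0.5165 0.249 0.0105 11.9
```

```text
([-0.0701, -0.0121, 0.21], [-0.0007, 0.0005, -0.0077])
```

Call:
play_rows([
  {"offset":[-0.07,-0.012,0.06],"turn":[-0.0007,0.0005,-0.0077],"hand":0},
  {"offset":[-0.07,-0.012,0.15],"turn":[-0.0007,0.0005,-0.0077],"hand":0},
  {"offset":[-0.07,-0.012,0.17],"turn":[-0.0007,0.0005,-0.0077],"hand":0},
  {"offset":[-0.07,-0.012,0.19],"turn":[-0.0007,0.0005,-0.0077],"hand":0},
  {"offset":[-0.07,-0.012,0.205],"turn":[-0.0007,0.0005,-0.0077],"hand":0},
  {"offset":[-0.07,-0.012,0.2095],"turn":[-0.0007,0.0005,-0.0077],"hand":0},
  {"offset":[-0.07,-0.012,0.2095],"turn":[-0.0007,0.0005,-0.0077],"hand":0},
])

```text
t: 12.12
ee_pos: [0.5174, 0.2501, 0.0128]
eef_rot: [[-0.978, -0.207, 0.003], [-0.207, 0.978, 0.001], [-0.003, 0.0, -1.0]]
contact_force: [-1.2, 0.7, 0.8]
grip_width: 0.501
finger_force: 0.0
```

Call:
play_rows([
  {"offset":[0,0,0],"turn":[0,0,0],"hand":-0.5},
  {"offset":[0,0,0],"turn":[0,0,0],"hand":-1},
  {"offset":[0,0,0],"turn":[0,0,0],"hand":-1},
  {"offset":[0,0,0],"turn":[0,0,0],"hand":-1},
  {"offset":[0,0,0],"turn":[0,0,0],"hand":-1},
], grip_force=45)

```text
t: 12.75
ee_pos: [0.5172, 0.2502, 0.0122]
eef_rot: [[-0.978, -0.207, 0.002], [-0.207, 0.978, 0.001], [-0.002, 0.0, -1.0]]
contact_force: [-1.6, -1.2, 5.3]
grip_width: 0.201
finger_force: 45.0
```

```bash
python3 go.py 0.489 -0.037 0.20 -16.1
```

```text
([0.0866, -0.275, -0.188], [0.0008, 0.0023, 0.4896])
```

Call:
play_rows([
  {"offset":[0,0,-0.03],"turn":[0,0,0],"hand":-1},
  {"offset":[0,0,-0.08],"turn":[0,0,0],"hand":-1},
  {"offset":[0,0,-0.13],"turn":[0,0,0],"hand":-1},
  {"offset":[0.018,-0.055,-0.15],"turn":[0,0,0.15],"hand":-1},
  {"offset":[0.036,-0.11,-0.158],"turn":[0,0,0.3],"hand":-1},
  {"offset":[0.055,-0.165,-0.158],"turn":[0,0,0.43],"hand":-1},
  {"offset":[0.07,-0.22,-0.158],"turn":[0.0008,0.0023,0.4896],"hand":-1},
  {"offset":[0.082,-0.26,-0.158],"turn":[0.0008,0.0023,0.4896],"hand":-1},
  {"offset":[0.0866,-0.275,-0.158],"turn":[0.0008,0.0023,0.4896],"hand":-1},
  {"offset":[0.0866,-0.275,-0.158],"turn":[0.0008,0.0023,0.4896],"hand":-1},
  {"offset":[0.0866,-0.275,-0.158],"turn":[0.0008,0.0023,0.4896],"hand":-1},
])

```text
t: 14.12
ee_pos: [0.4889, -0.0357, 0.1694]
eef_rot: [[-0.961, 0.276, -0.001], [0.276, 0.961, 0.0], [0.001, 0.0, -1.0]]
contact_force: [0.3, -0.3, -1.8]
grip_width: 0.2
finger_force: 45.0
```

```bash
python3 snap.py w8; python3 - <<'E'
from plate import *
n='w8'; im=np.load(n+'.npy'); cal=pickle.load(open(n+'.pkl','rb'))
m=cv2.inRange(cv2.cvtColor(im,cv2.COLOR_RGB2HSV),(10,100,40),(30,255,255))
z=arm.get_state()['ee_pos'][2]-.0122+.006
# predicted with plate centred on TCP
t=arm.get_state()['ee_pos']; a=np.radians(-16.1); R=np.array([[np.cos(a),-np.sin(a)],[np.sin(a),np.cos(a)]])
C=np.array([[-55,-43],[-55,43],[-25,-43],[-25,43]])/1000; L=np.array([[-40,-32],[-40,32],[60,0]])/1000
print(proj(np.c_[C@R.T+t[:2],[z]*4],cal).round(1).tolist(),proj(np.c_[L@R.T+t[:2],[z]*3],cal).round(1).tolist())
for v in range(170,240,10):
    r=np.nonzero(m[v,150:480])[0]+150; print(v,r.min() if len(r) else 0,r.max() if len(r) else 0)
for u in (212,216,222,415,420,425): 
    r=np.nonzero(m[100:300,u])[0]+100; print('c',u,r.min(),r.max())
E
python3 go.py 0.489 -0.037 0.107 -16.1
```

```text
14.125 [ 0.48893808 -0.03571076  0.1694192 ] 0.008551157899397872 [ 0.26645786 -0.30565398 -1.81104388]
[[206.1, 166.9], [430.5, 167.2], [211.7, 241.9], [424.8, 242.1]] [[236.8, 205.4], [399.7, 205.5], [318.2, 416.7]]
170 208 431
180 209 430
190 210 430
200 210 428
210 211 428
220 212 427
230 213 426
c 212 164 227
c 216 164 238
c 222 163 238
c 415 162 238
c 420 163 238
c 425 163 238
([-0.0005, -0.0013, 0.0625], [0.0, -0.001, 0.0015])
```

The back plate sits about 1.5 mm rearward in the grip. I'll compensate, lower to just above the pins and look through the holes.

```bash
python3 go.py 0.4911 -0.0381 0.1045 -16.1
```

```text
([-0.0028, -0.0018, 0.065], [0.0, -0.001, 0.0015])
```

Call:
play_rows([
  {"offset":[-0.0028,-0.0018,0.03],"turn":[0,-0.001,0.0015],"hand":-1},
  {"offset":[-0.0028,-0.0018,0.055],"turn":[0,-0.001,0.0015],"hand":-1},
  {"offset":[-0.0028,-0.0018,0.0645],"turn":[0,-0.001,0.0015],"hand":-1},
  {"offset":[-0.0028,-0.0018,0.0645],"turn":[0,-0.001,0.0015],"hand":-1},
  {"offset":[-0.0028,-0.0018,0.0645],"turn":[0,-0.001,0.0015],"hand":-1},
])

```text
t: 14.8
ee_pos: [0.4916, -0.0393, 0.1059]
eef_rot: [[-0.96, 0.278, 0.002], [0.278, 0.96, -0.001], [-0.002, -0.0, -1.0]]
contact_force: [-0.3, 0.1, -1.9]
grip_width: 0.202
finger_force: 45.0
```

```bash
python3 snap.py w9; python3 - <<'E'
from h import *
b=np.load('w9.npy')
save('crop5',np.vstack([np.hstack([cv2.resize(b[155:245,x:x+90],(400,400),interpolation=cv2.INTER_CUBIC) for x in (195,355)]),cv2.resize(b[395:437,250:390],(800,200),interpolation=cv2.INTER_CUBIC)[:200]]))
E
```

```text
14.8 [ 0.49161994 -0.03931286  0.10594602] 0.003943586361183659 [-0.28363249  0.12609604 -1.90638512]
```

View pics/crop5.png

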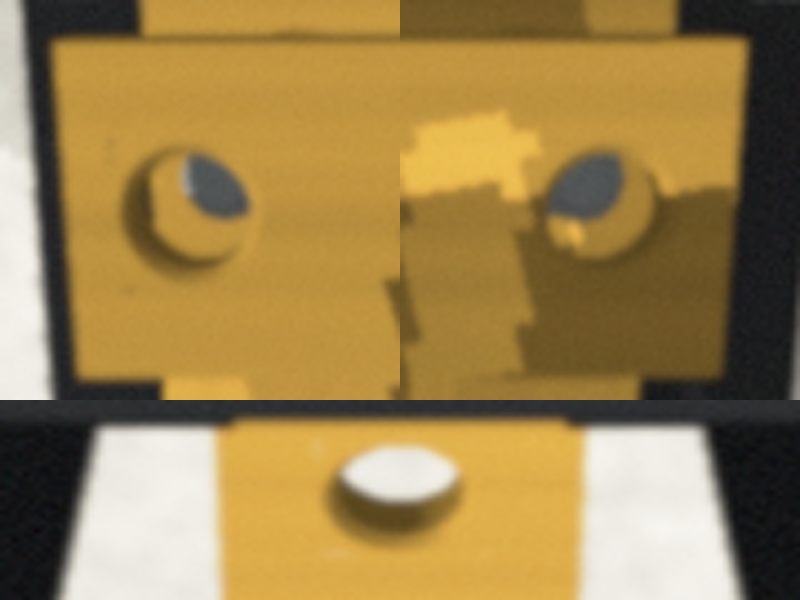

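The pins are visible in both rear holes: left pin centre about (246.5,194.6), right about (395.5,194.6). Plate corners are at (206.7,164), (433.3,164), (212.1,240) and (427.5,240).

```bash
python3 - <<'E'
from plate import *
cal=pickle.load(open('w9.pkl','rb')); zt=.1059-.0122+.006
L=np.array([[-40,-32],[-40,32],[60,0]])/1000; C=np.array([[-55,-43],[-55,43],[-25,-43],[-25,43]])/1000
c=onplane([[206.7,164],[433.3,164],[212.1,240],[427.5,240]],cal,zt)
h=onplane([[195+189/4.444,155+213/4.444],[355+205/4.444,155+205/4.444],[250+396/5.714,395+95/4.76]],cal,zt)
p=onplane([[246.5,194.6],[395.5,194.6]],cal,.0868)
print(fit(c,C),fit(h,L)); a=np.radians(-16); R=np.array([[np.cos(a),-np.sin(a)],[np.sin(a),np.cos(a)]])
d=p[1]-p[0]; o=p[:,:2].mean(0)-R@[-.04,0]; print('pins',o,np.linalg.norm(d),np.degrees(np.arctan2(-d[0],d[1])))
for f in (fit(c,C),fit(h,L)): print('plate-pins in holder xy', R.T@(f[1]-o))
E
```

```text
(np.float64(-16.178482049465753), array([ 0.49090254, -0.03830015]), array([0.00032889, 0.00039542, 0.00048247, 0.00042137])) (np.float64(-16.014456790931305), array([ 0.49069655, -0.03847069]), array([7.53765126e-05, 5.02283286e-04, 4.55379542e-04]))
pins [ 0.49009472 -0.03743448] 0.06295504490525121 -16.1621323639616
plate-pins in holder xy [ 0.00101514 -0.00060946]
plate-pins in holder xy [ 0.00086414 -0.00083018]
```

Call:
play_rows([
  {"offset":[0.0009,0.0007,0],"turn":[0,0,0],"hand":-1},
  {"offset":[0.0009,0.0007,0.003],"turn":[0,-0.001,0],"hand":-1},
  {"offset":[0.0009,0.0007,0.005],"turn":[0,-0.001,0],"hand":-1},
  {"offset":[0.0009,0.0007,0.0065],"turn":[0,-0.001,0],"hand":-1},
  {"offset":[0.0009,0.0007,0.0075],"turn":[0,-0.001,0],"hand":-1},
  {"offset":[0.0009,0.0007,0.0085],"turn":[0,-0.001,0],"hand":-1},
])

```text
t: 15.6
ee_pos: [0.4905, -0.0385, 0.0965]
eef_rot: [[-0.96, 0.279, 0.001], [0.279, 0.96, -0.001], [-0.001, -0.0, -1.0]]
contact_force: [0.2, 0.8, -2.1]
grip_width: 0.197
finger_force: 45.0
```

Past the pin tips by 2.7 mm with no contact force, so I keep lowering.

Call:
play_rows([
  {"offset":[0,0,0.002],"turn":[0,0,0],"hand":-1},
  {"offset":[0,0,0.004],"turn":[0,0,0],"hand":-1},
  {"offset":[0,0,0.006],"turn":[0,0,0],"hand":-1},
  {"offset":[0,0,0.008],"turn":[0,0,0],"hand":-1},
  {"offset":[0,0,0.008],"turn":[0,0,0],"hand":-1},
])

```text
t: 16.23
ee_pos: [0.4904, -0.0385, 0.0884]
eef_rot: [[-0.96, 0.279, 0.001], [0.279, 0.96, -0.001], [-0.001, -0.0, -1.0]]
contact_force: [-0.2, -0.1, -2.3]
grip_width: 0.2
finger_force: 45.0
```

Call:
play_rows([
  {"offset":[0,0,0.002],"turn":[0,0,0],"hand":-1},
  {"offset":[0,0,0.004],"turn":[0,0,0],"hand":-1},
  {"offset":[0,0,0.006],"turn":[0,0,0],"hand":-1},
  {"offset":[0,0,0.007],"turn":[0,0,0],"hand":-1},
  {"offset":[0,0,0.007],"turn":[0,0,0],"hand":-1},
])

```text
t: 16.85
ee_pos: [0.4904, -0.0385, 0.0815]
eef_rot: [[-0.96, 0.279, 0.001], [0.279, 0.96, -0.001], [-0.001, -0.0, -1.0]]
contact_force: [-0.6, -0.1, -3.3]
grip_width: 0.201
finger_force: 45.0
```

Call:
play_rows([
  {"offset":[0,0,0.0007],"turn":[0,0,0],"hand":-1},
  {"offset":[0,0,0.0015],"turn":[0,0,0],"hand":-1},
  {"offset":[0,0,0.0015],"turn":[0,0,0],"hand":-1},
])

```text
t: 17.23
ee_pos: [0.4906, -0.0386, 0.0812]
eef_rot: [[-0.96, 0.279, 0.002], [0.279, 0.96, -0.001], [-0.002, -0.0, -1.0]]
contact_force: [-3.1, 1.0, 10.9]
grip_width: 0.199
finger_force: 45.0
```

The back plate is home: z is 81.2 mm as expected, with a firm reaction. Unload, release and retreat.

Call:
play_rows([
  {"offset":[0,0,-0.001],"turn":[0,0,0],"hand":-1},
  {"offset":[0,0,-0.001],"turn":[0,0,0],"hand":-0.4},
  {"offset":[0,0,-0.001],"turn":[0,0,0],"hand":0},
  {"offset":[0,0,-0.001],"turn":[0,0,0],"hand":0},
  {"offset":[0,0,-0.02],"turn":[0,0,0],"hand":0},
  {"offset":[0,0,-0.07],"turn":[0,0,0],"hand":0},
  {"offset":[0.02,0,-0.13],"turn":[0,0,0],"hand":1},
  {"offset":[0.05,0,-0.19],"turn":[0,0,0],"hand":1},
  {"offset":[0.05,0,-0.19],"turn":[0,0,0],"hand":1},
  {"offset":[0.05,0,-0.19],"turn":[0,0,0],"hand":1},
])

```text
t: 18.48
ee_pos: [0.4422, -0.0245, 0.2696]
eef_rot: [[-0.96, 0.279, 0.001], [0.279, 0.96, -0.001], [-0.001, -0.0, -1.0]]
contact_force: [0.8, -0.4, 0.1]
grip_width: 0.929
finger_force: 0.0
```

```bash
python3 snap.py w10; python3 - <<'E'
from plate import *
# numeric check: block top & plate hole area as seen vs expected at home height
cal=pickle.load(open('w10.pkl','rb')); o=np.array([.4898,-.0375])
x,y=map(int,proj([*o,.1],cal)[0]); b=steel('w10',(x-34,y-45,x+34,y+45)); print(b,onplane([b],cal,.1))
s=camera('scene'); cs=calib('scene'); x,y=map(int,proj([*o,.09],cs)[0]); print(x,y); np.save('s2',s)
im=np.load('w10.npy'); m=brass(im); a=np.radians(-16); R=np.array([[np.cos(a),-np.sin(a)],[np.sin(a),np.cos(a)]])
C=np.array([[-55,-43],[-55,43],[-40,-32],[-40,32],[60,0]])/1000
for l,q in zip(C,proj(np.c_[C@R.T+o,[.075]*2+[.087]*3],cal)): 
    u,v=q.round().astype(int); print(l,u,v,im[v,u],m[v-6:v+7:3,u-6:u+7:3].tolist() if abs(l[0])==.055 else '')
E
```

```text
18.475 [ 0.44215166 -0.02445248  0.26957905] 0.034871458649589945 [ 0.82066733 -0.43177427  0.12231075]
block [ 24  25  22  40 746] ((34.5, 44.5), (39.0, 21.0), 90.0)
[319.5 269.5] [[ 0.48922441 -0.03735304  0.1       ]]
301 230
[-0.055 -0.043] 270 201 [143 110  45] [[0, 255, 255, 255, 255], [0, 255, 255, 255, 255], [0, 255, 255, 255, 255], [0, 255, 255, 255, 255], [0, 255, 255, 255, 255]]
[-0.055  0.043] 369 201 [131 101  42] [[255, 255, 255, 255, 0], [255, 255, 255, 255, 0], [255, 255, 255, 255, 0], [255, 255, 255, 255, 0], [255, 255, 255, 255, 0]]
[-0.04  -0.032] 282 221 [126 132 132] 
[-0.04   0.032] 357 221 [131 136 138] 
[0.06 0.  ] 320 326 [120 125 125]
```

```bash
python3 -c "
from rig import order
print(order.job_done())"
```

```text
the job is handed in; nothing more can be done
None
```

The clock movement is assembled and handed in: the centre plate is home on the lower shoulders and the back plate on the upper ones, each held until it seated, with the arm clear and about 18.5 s used.

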